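Zero the hand-cranked feeder and feed three turns

ROBOT

A 6-joint arm with a two-finger parallel gripper is mounted at the origin on a cart in front of the work surface, level with it; the furniture and walls round the work are solid. World frame = base frame: x ahead of the robot, y to its left, z up, the work surface at z = 0. Lengths are in mm, angles in rad, forces in N, time in s.
With the tool pointing down it reaches from about 325 to 850 mm from the base axis. Payload 15.5 kg.
Tool frame: the origin (TCP) lies at the very end of the fingers, on their centre line; the grasp point (between the pads) lies manip.hold_point_z behind it (manip.hold_point_z is the distance from the TCP to the grasp point, in mm); z points along the fingers, y is the line along which they close (so a half turn about z gives the same grasp; the last joint's range is limited). The gripper opens to 91 mm and grips with 3 to 60 N. Pads are 32 mm wide; open, the fingers measure 118 mm over their backs; the gripper's body (76 mm by 178 mm) begins 60 mm behind the grasp point.
Start: joints at [-1.208, 0.494, 1.345, -0, 1.302, -0.096], TCP at [276.236, -560.643, 213.915] pointing down, gripper open.
Joint ranges: [-2.91, 2.91], [-0.82, 2.16], [0.22, 2.67], [-1.22, 4.37], [0.12, 2.79], [-3.08, 3.08]. Speed limits (rad/s): [1.89, 1.89, 2.57, 3.01, 3.01, 3.01].

INTERFACE

Orientations are given as [roll, pitch, yaw] about the fixed x, y, z axes, in that order (R = Rz(yaw) Ry(pitch) Rx(roll)).
In Python, from rig import sensors, cams, order, manip gives the robot as it stands. The module is installed in compiled form; this text tells all that it offers.
- The arm moves only by the tool arm_command, never from a script. Its argument "rows" is a list of rows, each a list of 7 numbers: the shift along the tool's x, y, z in cm, then the turn, a rotation vector about the tool's x, y, z in rad, then the finger opening in cm, from 0 to 9.12. A call has 1 to 10 rows; each row shifts and turns the commanded pose from where the row before left it, along the tool's axes as they then stand; what a row does not reach is not made up. A row lasts 1/8 s, in which the tool goes at most 62.5 mm and 10.7 degrees, less where a joint would pass 70% of its speed; a pose out of reach is approached as far as the arm can. A call with a gripper value outside its range is refused whole. The fingers move at their own pace and stop on an object; "newtons" is the grip in N (left out, the last holds). Time passes only in rows, so rows that do not move let the fingers close. It gives the time, the measured TCP pose, the force, the opening and the grip force at its end, in the units of the state.
- sensors.state(): the state, without advancing time (a new reading comes with each control period).
- cams.read_camera(name): name is "scene" or "top" or "wrist"; returns a dict with "frame" (384x512x3 uint8, red, green, blue), "z_map" (384x512 float32, mm along the optical axis (not along the pixel's ray), 0 where there is no reading), "fx", "fy", "cx", "cy" (pixels), "position" and "rotation" of the camera in the world. Camera axes: x right, y up, looking along -z (the intrinsics and any distortion apply to the point x, -y, -z); pixel columns grow to the right and rows downward; lengths in mm; the calibration is good to about 2 mm. A picture is of the moment at which its call begins.
- order.sign_off(): hands the job in; it is judged then, once.
Trained networks look in a picture, given as the dict that the camera call returned (one of the last four; its "shot" number tells which), for a name from the list of things; names that differ only in an ending like _2 or _b are one class to them, and where a whole thing is asked for, a point or a joint stands for the part that bears it (a point fixed in the world has none). Each returns a list of dicts, best first, with "conf" (0 to 1); they miss things now and then, are a little off and sometimes report something else, mostly with a low value. They report only what shows in the picture. A call takes as long as a camera call.
- cams.cut_out(thing, picture): "mask" (384x512 bool, what is visible of it) and "box" ([left, top, right, bottom] in pixels, round what is visible of it).
The state is a dict: "t": time; "joint_positions": joint angles; "joint_velocities": joint speeds; "effort": joint torques, N m; "ee_pos": TCP position; "ee_rot": TCP orientation; "force": force on the tool from outside, world axes, zero at the start; "wrist_torque": the same for the moment, N m; "gripper_width": opening from 0.0 (shut) to 1.0 (fully open); "grip_force": force on a finger pad.
Only numpy, scipy, OpenCV 4.12 (cv2) and the standard library are available. Lean on these libraries where they do the work, as an engineer would, in place of code of your own. Each camera call takes 0.05 s, during which the arm holds its last target. There are 200 camera calls.

TASK

Zero the little blue hand-cranked feeder: turn its red crank knob clockwise (seen from above) until you feel it come up gently against its hidden stop and keep it there for half a second, without forcing it (never more than about 20 N sideways on the knob). Then, counting from the stop, crank counter-clockwise exactly three full turns, nothing shows the count, and let go; leave the other things on the bench where they are.

Things in the scene. Friction and masses are not known exactly. Their poses are not given: they have to be found in the camera images.
- feeder: the feeder, bolted down: aluminium base plate 100 x 205 x 8 mm with a blue gearbox (78 x 86 mm, top 58 mm above the bench) and beside it a carriage on two rails. Origin: underside of the base, on the crank axis; the rails run from there to its own -y for 145 mm (no higher than 58 mm). z up.
- hub (a point): point on the vertical crank axis, 76 mm above the bench (nothing on the axis is higher than this). The crank arm (14 mm wide, 7 mm thick, its top 71 mm above the bench) turns about this axis, starting well under one turn (75 to 220 degrees) counter-clockwise of the stop; where the stop lies differs every time and cannot be seen. Turning takes about 2 to 4 N at the knob; against the stop the force climbs steadily. The crank stays where it is left.
- knob_grip (a point): middle of the red crank knob: an upright cylinder 25 mm across and 44 mm tall (75 to 119 mm above the bench) which spins freely on the end of the arm, 45 mm from the crank axis. This point is 100 mm above the bench. The knob sits on a soft rubber bush: it gives sideways by 1 mm per 3 N in every direction (more than 8 mm, 24 N, harms the feeder) and springs back when let go, so a knob held against the stop stands a few mm past the stop's true angle.
- crank_end (a point): the end of the crank arm under the knob, on its top, 71 mm above the bench, 45 mm from the crank axis; straight below knob_grip when nothing pushes the knob.
- carriage (a joint): travel of the carriage along its rails in m: 0 with the crank at the stop, growing by only 0.00005 per counter-clockwise turn, so far below the reading's noise (the crank must be counted, not read here).
- flux_bottle: small squeeze bottle with red pointed cap, 32 mm across, 81 mm tall; bystander, loose; origin at the centre of its underside
- solder_reel: white reel of solder wire, 64x56x44 mm; bystander, loose; origin at the centre of its underside
- heatsink: finned aluminium heatsink, 35x50x25 mm; bystander, loose; origin at the centre of its underside
- tape_blue: roll of blue tape lying flat, 66 mm across, 19 mm tall; bystander, loose; origin at the centre of its underside

How it is judged:
By the outcome, as a careful person would: the job done as asked, in the order asked, and still so for the second after the job is handed in, with the robot touching nothing.
It also fails if it takes over 72 s, if anything falls off the work surface, if the arm or the gripper's body presses on something with over 40 N, if the wrist force passes 120 N, or if a joint passes its speed limit or range.

## Working session

There is one attempt and no reset: what is moved stays moved. The work goes in short steps, Python scripts to look and compute and a tool call to move; the robot and the scene stay as the last step left them, time stands still between calls to the robot, and variables do not carry over. Pictures are saved under pics/ and viewed, at most 10 in all, crops included, and the job is handed in when it is done.

Besides the shell and the picture viewer there is one more tool, called as name([rows], argument=value, ...), one row to a line, values as JSON. arm_command: Moves the arm, as the interface text tells. Its arguments: {"type":"object","properties":{"rows":{"type":"array"},"newtons":{"type":"number"}},"required":["rows"]}

```bash
mkdir -p pics; cat > h.py <<'E'
import numpy as np,cv2
from rig import sensors,cams,order,manip
def pts(p,mask):
    v,u=np.nonzero(mask&(p["z_map"]>0)); z=p["z_map"][v,u]
    c=np.stack([(u-p["cx"])/p["fx"]*z,-(v-p["cy"])/p["fy"]*z,-z],1)
    return c@np.array(p["rotation"]).T+np.array(p["position"])
E
python3 - <<'E'
from h import *
print(manip.hold_point_z,sensors.state())
for n in("top","scene"):
    p=cams.read_camera(n); cv2.imwrite(f"pics/{n}.png",p["frame"][...,::-1]); print(n,p["position"],p.keys())
    for t in("knob_grip","feeder","hub","crank_end","flux_bottle","solder_reel","heatsink","tape_blue"):
        try:
            r=cams.cut_out(t,p)
            for q in r[:1]:
                w=pts(p,q["mask"]); print(t,round(q["conf"],2),q["box"],len(w),np.percentile(w,[3,50,97],axis=0).round().tolist())
        except Exception as e: print(t,e)
    # red points
    f=p["frame"].astype(int); m=(f[...,0]>120)&(f[...,1]<70)&(f[...,2]<70)
    w=pts(p,m); w=w[(w[:,2]>112)&(w[:,2]<125)]; print("redtop",len(w),w.mean(0) if len(w) else 0)
E
```

```text
18.8 {'t': 0.0, 'joint_positions': array([-1.20848416e+00,  4.94197195e-01,  1.34612129e+00,  3.40831484e-05,
        1.30251219e+00, -9.55099994e-02]), 'joint_velocities': array([ 6.33094429e-04, -9.98276712e-04,  4.62551660e-05, -2.50791540e-03,
        5.44123710e-05,  1.78505937e-03]), 'effort': array([ 9.99067415e-04, -8.78791237e+01, -3.81854224e+01,  7.07222940e-02,
        5.31619554e-02, -7.27961947e-05]), 'ee_pos': array([ 276.11994272, -560.2757605 ,  213.33289428]), 'ee_rot': array([-3.14036341e+00, -1.50766212e-04,  4.57813017e-01]), 'force': array([0.6374785 , 0.13191573, 0.4404277 ]), 'wrist_torque': array([-0.02107178,  0.01207964, -0.04928622]), 'grip_force': 0.0, 'gripper_width': 1.0021380780207012}
top [ 460.8860958    56.84121193 1415.49851024] dict_keys(['frame', 'z_map', 'fx', 'fy', 'cx', 'cy', 'position', 'rotation', 'shot'])
knob_grip operands could not be broadcast together with shapes (58,) (3,) 
feeder operands could not be broadcast together with shapes (1951,) (3,) 
flux_bottle operands could not be broadcast together with shapes (107,) (3,) 
solder_reel operands could not be broadcast together with shapes (266,) (3,) 
heatsink operands could not be broadcast together with shapes (157,) (3,) 
tape_blue operands could not be broadcast together with shapes (265,) (3,) Traceback (most recent call last):
  File "<stdin>", line 13, in <module>
  File "h.py", line 6, in pts
    return c@np.array(p["rotation"]).T+np.array(p["position"])
           ~~~~~~~~~~~~~~~~~~~~~~~~~~~^~~~~~~~~~~~~~~~~~~~~~~~
ValueError: operands could not be broadcast together with shapes (433,) (3,)
```

```bash
python3 -c "
import cv2,numpy as np
a=cv2.imread('pics/top.png');b=cv2.imread('pics/scene.png')
cv2.imwrite('pics/both.png',cv2.resize(np.hstack([a,b]),(800,300)))"
```

```text
[ WARN:0@0.016] global loadsave.cpp:275 findDecoder imread_('pics/scene.png'): can't open/read file: check file path/integrity
Traceback (most recent call last):
ValueError: all the input arrays must have same number of dimensions, but the array at index 0 has 3 dimension(s) and the array at index 1 has 1 dimension(s)
```

```bash
cat > h.py <<'E'
import numpy as np,cv2
from scipy.spatial.transform import Rotation as R
from rig import sensors,cams,order,manip
def pts(p,mask):
    v,u=np.nonzero(mask&(p["z_map"]>0)); z=p["z_map"][v,u]
    c=np.stack([(u-p["cx"])/p["fx"]*z,-(v-p["cy"])/p["fy"]*z,-z],1)
    return R.from_euler('xyz',p["rotation"]).apply(c)+np.array(p["position"])
E
python3 - <<'E'
from h import *
ims=[]
for n in("top","scene"):
    p=cams.read_camera(n); ims.append(p["frame"][...,::-1]); print(n,p["position"],p["rotation"],p["fx"],p["cx"],p["cy"])
    for t in("knob_grip","feeder","crank_end","flux_bottle","solder_reel","heatsink","tape_blue"):
        r=cams.cut_out(t,p)
        for q in r[:1]:
            w=pts(p,q["mask"]); print(t,round(q["conf"],2),q["box"],len(w),np.percentile(w,[3,50,97],axis=0).round().tolist())
    f=p["frame"].astype(int); m=(f[...,0]>120)&(f[...,1]<70)&(f[...,2]<70)
    w=pts(p,m); w=w[(w[:,2]>112)&(w[:,2]<125)]; print("redtop",len(w),w.mean(0) if len(w) else 0)
    q=cams.cut_out("feeder",p)
    if q:
        w=pts(p,q[0]["mask"]); np.save(n+"_feeder.npy",w)
        w=w[w[:,2]<14]; print("base rect",cv2.minAreaRect(w[:,:2].astype(np.float32)))
cv2.imwrite("pics/both.png",cv2.resize(np.hstack(ims),(800,300)))
cv2.imwrite("pics/topz.png",cv2.resize(ims[0][130:290,200:400],(800,600)))
E
```

```text
top [ 460.8860958    56.84121193 1415.49851024] [ 0.13540086 -0.01822027 -1.60162456] 441.7992723657983 254.71233324811007 190.393360843996
knob_grip 0.64 [276.1, 236.3, 278.9, 243.7] 26 [[480.0, -47.0, 115.0], [486.0, -39.0, 119.0], [494.0, -33.0, 122.0]]
feeder 0.6 [251.4, 199.8, 319.8, 250.0] 2022 [[482.0, -160.0, 4.0], [542.0, -66.0, 41.0], [605.0, 25.0, 77.0]]
crank_end 0.5 [270.9, 223.5, 283.4, 242.0] 122 [[480.0, -48.0, 65.0], [506.0, -32.0, 75.0], [538.0, -16.0, 122.0]]
flux_bottle 0.6 [177.6, 166.0, 188.1, 177.4] 116 [[701.0, 239.0, 1.0], [712.0, 251.0, 55.0], [728.0, 267.0, 74.0]]
solder_reel 0.55 [326.6, 150.6, 343.4, 171.6] 259 [[710.0, -251.0, 1.0], [732.0, -226.0, 36.0], [758.0, -203.0, 42.0]]
heatsink 0.46 [156.1, 201.3, 171.8, 217.3] 171 [[572.0, 298.0, -1.0], [594.0, 318.0, 6.0], [617.0, 339.0, 30.0]]
tape_blue 0.66 [217.6, 147.4, 240.7, 167.2] 233 [[725.0, 76.0, 5.0], [761.0, 105.0, 19.0], [788.0, 134.0, 25.0]]
redtop 23 [488.27691935 -41.23756655 117.96052214]
base rect ((545.2782592773438, -71.12738037109375), (101.39111328125, 209.26351928710938), 19.118507385253
[... 296 characters left out ...]
66.4] 2947 [[476.0, -159.0, 6.0], [521.0, -32.0, 41.0], [588.0, 26.0, 109.0]]
crank_end 0.76 [300.3, 216.1, 330.3, 234.0] 385 [[475.0, -50.0, 62.0], [487.0, -34.0, 82.0], [533.0, -16.0, 119.0]]
flux_bottle 0.67 [146.8, 210.6, 161.2, 241.9] 322 [[699.0, 241.0, 5.0], [704.0, 256.0, 42.0], [719.0, 269.0, 70.0]]
heatsink 0.61 [138.4, 265.7, 160.9, 292.4] 461 [[566.0, 299.0, 3.0], [586.0, 321.0, 20.0], [614.0, 343.0, 26.0]]
tape_blue 0.88 [199.5, 192.3, 223.8, 213.2] 395 [[722.0, 79.0, 3.0], [744.0, 108.0, 17.0], [782.0, 137.0, 20.0]]
redtop 53 [485.13040367 -40.13507322 117.86446952]
base rect ((546.4724731445312, -72.00374603271484), (104.49494934082031, 213.48300170898438), 19.578340530395508)
```

View pics/both.png

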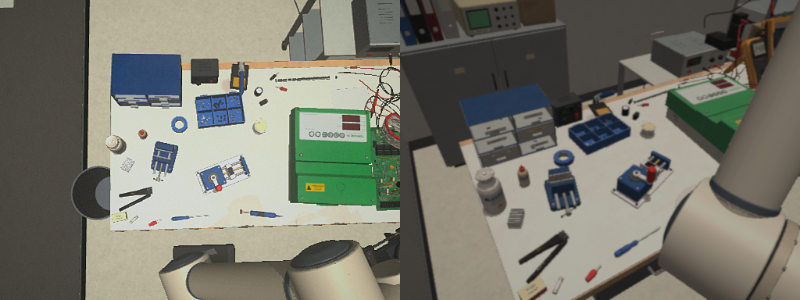

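The pictures show the feeder at about (215,175) in the left half, which is the top view, with its red knob at (219,187). A second blue device sits at (165,160) and the green instrument is to the right. I'll check the height of obstacles along the way before moving.

```bash
python3 - <<'E'
from h import *
p=cams.read_camera("top"); w=pts(p,np.ones((384,512),bool))
for x0 in range(200,700,50):
    print(x0,[int(max(np.percentile(s[:,2],99) if len(s:=w[(w[:,0]>=x0)&(w[:,0]<x0+50)&(w[:,1]>=y)&(w[:,1]<y+60)])>5 else -999,-999)) for y in range(-660,180,60)])
E
```

```text
200 [-727, -724, 337, 336, 201, 704, -721, -729, -727, 683, 625, 510, 391, 337]
250 [239, 350, 434, 338, 671, 691, 833, 851, 849, 790, 629, 499, 342, 302]
300 [263, 382, 425, 8, 396, 7, 825, 850, 850, 820, 6, 7, 7, 5]
350 [8, 8, 8, 6, 7, 7, 22, 848, 847, 7, 7, 9, 17, 17]
400 [167, 167, 167, 166, 167, 166, 7, 6, 9, 7, 7, 7, 6, 7]
450 [164, 166, 166, 166, 167, 166, 7, 7, 7, 10, 120, 57, 7, 8]
500 [160, 161, 163, 163, 163, 162, 7, 7, 49, 62, 78, 64, 8, 41]
550 [140, 143, 142, 142, 142, 141, 7, 8, 51, 57, 64, 61, 7, 67]
600 [138, 138, 139, 140, 140, 140, 7, 8, 50, 13, 6, 9, 9, 70]
650 [136, 138, 139, 138, 138, 135, 8, 7, 7, 8, 7, 7, 17, 69]
```

View pics/topz.png

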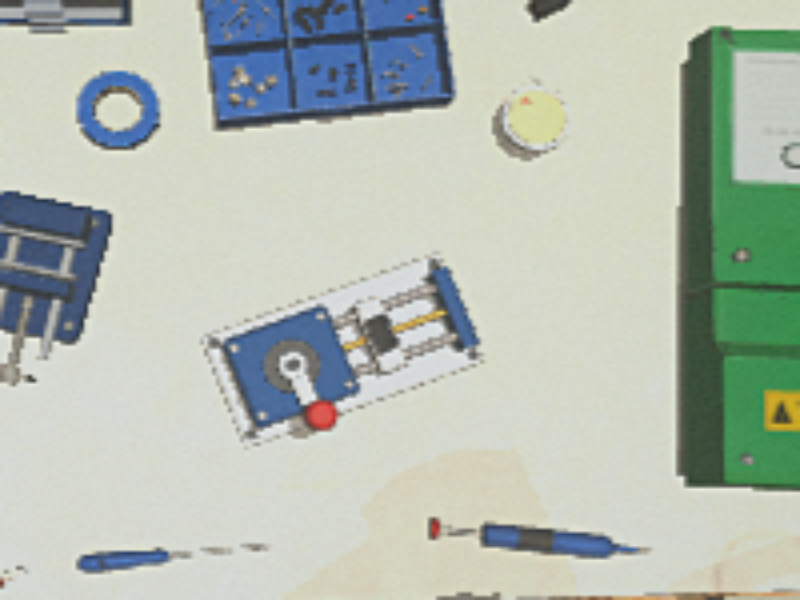

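The crop shows the hub at (293,365) and the knob at (321,415). The green box stands 167 mm high, so I'll raise the tool while crossing.

arm_command([
  [0, 0, -1, 0, 0, 0.1526, 9.1],
  [0, 0, -1, 0, 0, 0.1526, 9.1],
  [0, 0, -1, 0, 0, 0.1526, 9.1],
])

```text
t: 1.78
ee_pos: [276.2, -560.6, 244.2]
ee_rot: [-3.142, 0.0, -0.005]
force: [0.3, -0.0, -0.0]
gripper_width: 0.995
grip_force: 0.0
```

arm_command([
  [2.1, -5.2, 0, 0, 0, 0, 9.1],
  [2.1, -5.2, 0, 0, 0, 0, 9.1],
  [2.1, -5.2, 0, 0, 0, 0, 9.1],
  [2.1, -5.2, 0, 0, 0, 0, 9.1],
  [2.1, -5.2, 0, 0, 0, 0, 9.1],
  [2.1, -5.2, 0, 0, 0, 0, 9.1],
  [2.1, -5.2, 0, 0, 0, 0, 9.1],
  [2.1, -5.2, 0, 0, 0, 0, 9.1],
  [2.1, -5.2, 1, 0, 0, 0, 9.1],
  [2.1, -5.2, 1, 0, 0, 0, 9.1],
])

```text
t: 3.02
ee_pos: [486.9, -38.9, 224.0]
ee_rot: [3.141, -0.001, -0.0]
force: [1.8, -0.5, 0.5]
gripper_width: 0.999
grip_force: 0.0
```

```bash
cat > look.py <<'E'
from h import *
import sys
s=sensors.state(); print(s["t"],s["ee_pos"].round(1),s["ee_rot"].round(4),s["force"].round(1))
p=cams.read_camera("wrist"); cv2.imwrite(f"pics/{sys.argv[1]}.png",p["frame"][...,::-1]); print(p["position"],p["rotation"])
f=p["frame"].astype(int); m=(f[...,0]>90)&(f[...,1]<0.45*f[...,0])&(f[...,2]<.45*f[...,0])
w=pts(p,m); k=(w[:,2]>114)&(w[:,2]<124); print("red",len(w),"top",k.sum(),cv2.minEnclosingCircle(w[k][:,:2].astype(np.float32)) if k.sum() else 0)
for t in("knob_grip","crank_end","feeder"):
    for q in cams.cut_out(t,p)[:1]:
        w=pts(p,q["mask"]); print(t,q["conf"],q["box"],np.percentile(w,[3,50,97],axis=0).round(1).tolist())
        if t=="feeder":
            b=w[(w[:,2]>52)&(w[:,2]<62)]; print("box",cv2.minAreaRect(b[:,:2].astype(np.float32)))
            h=w[(w[:,2]>67)&(w[:,2]<79)]; print("arm/hub",len(h),cv2.minAreaRect(h[:,:2].astype(np.float32)) if len(h) else 0)
E
python3 look.py w1
```

```text
3.025 [486.9 -38.9 224. ] [ 3.1413e+00 -1.0000e-03 -0.0000e+00] [ 1.8 -0.5  0.5]
[554.2753341  -38.12223683 396.15208665] [-2.46113696e-01 -1.16587234e-03 -1.56938957e+00]
red 34 top 1 ((488.9515380859375, -41.45440673828125), 9.999999747378752e-05)
knob_grip 0.68 [248.4, 172.3, 275.6, 202.8] [[474.9, -52.1, 86.2], [488.1, -41.6, 119.1], [496.4, -31.3, 121.3]]
crank_end 0.6 [234.1, 133.3, 274.6, 205.1] [[475.4, -52.0, 60.7], [496.3, -35.6, 77.4], [533.5, -17.2, 121.0]]
feeder 0.84 [192.6, 55.9, 377.9, 205.8] [[485.1, -158.1, 8.3], [544.7, -69.0, 49.8], [602.3, 16.4, 116.7]]
box ((532.55908203125, -44.02024841308594), (78.19297790527344, 127.11813354492188), 19.493919372558594)
arm/hub 668 ((513.552490234375, -28.56018829345703), (47.1901969909668, 21.35289192199707), 16.872303009033203)
```

View pics/w1.png

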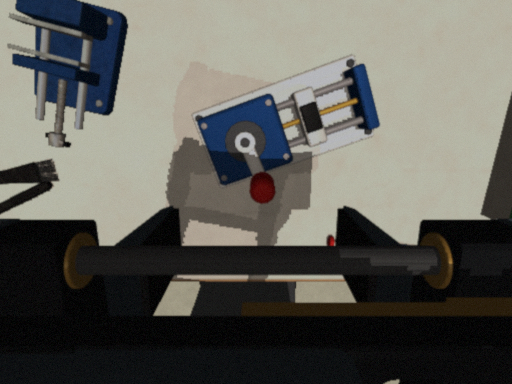

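The wrist view shows the hub at (245,142), the knob top at (262,184), and the fingers on either side at the bottom of the frame.

```bash
cat >> h.py <<'E'
def ray(p,u,v,z):
    d=R.from_euler('xyz',p["rotation"]).apply([(u-p["cx"])/p["fx"],-(v-p["cy"])/p["fy"],-1]); o=np.array(p["position"])
    return o+d*(z-o[2])/d[2]
E
python3 - <<'E'
from h import *
p=cams.read_camera("wrist"); print("hub",ray(p,245,142,76),"knob",ray(p,262,183,119))
q=cams.cut_out("knob_grip",p)[0]; w=pts(p,q["mask"]); t=w[w[:,2]>116.5]; print(len(t),cv2.minEnclosingCircle(t[:,:2].astype(np.float32)),cv2.minAreaRect(t[:,:2].astype(np.float32)),t.mean(0))
p=cams.read_camera("top"); print("hub",ray(p,273.25,227.3,76),"knob",ray(p,200+321/4,130+413*160/600,119))
E
```

```text
hub [525.77490859 -26.24795802  76.        ] knob [492.51456676 -43.23753745 119.        ]
460 ((485.06085205078125, -42.385562896728516), 11.810153007507324) ((485.0474548339844, -42.56266784667969), (22.11583137512207, 22.042613983154297), 39.72505569458008) [485.48642298 -42.33801389 119.6510868 ]
hub [528.22845802 -25.82952174  76.        ] knob [488.07918443 -42.2642805  119.        ]
```

arm_command([
  [-0.16, 0.34, 4, 0, 0, 0, 9.1],
  [0, 0, 5, 0, 0, 0, 9.1],
  [0, 0, 4, 0, 0, 0, 9.1],
  [0, 0, 1.2, 0, 0, 0, 9.1],
  [0, 0, 0, 0, 0, 0, 5],
  [0, 0, 0, 0, 0, 0, 3.2],
  [0, 0, 0, 0, 0, 0, 3.2],
], newtons=20)

```text
t: 4.25
ee_pos: [485.4, -44.3, 83.1]
ee_rot: [3.141, -0.002, -0.0]
force: [0.9, 0.8, -0.1]
gripper_width: 0.699
grip_force: 0.0
```

arm_command([
  [0, 0, 0, 0, 0, 0, 2],
  [0, 0, 0, 0, 0, 0, 1.5],
  [0, 0, 0, 0, 0, 0, 1.5],
  [0, 0, 0, 0, 0, 0, 1.5],
], newtons=20)

```text
t: 4.75
ee_pos: [484.6, -44.0, 81.9]
ee_rot: [-3.141, 0.0, 0.0]
force: [0.1, 3.4, 0.2]
gripper_width: 0.266
grip_force: 20.1
```

```bash
python3 look.py w2
```

```text
4.75 [484.6 -44.   81.9] [-3.1415  0.      0.    ] [0.1 3.4 0.2]
[552.1710808  -43.26964578 254.00075329] [-2.47192657e-01 -8.11209072e-04 -1.56936869e+00]
red 196 top 196 ((485.210205078125, -43.14238739013672), 10.718303680419922)
knob_grip 0.92 [237.3, 212.7, 278.8, 280.7] [[476.7, -53.3, 83.6], [494.9, -43.1, 108.3], [496.9, -33.4, 120.2]]
crank_end 0.76 [207.3, 138.7, 282.9, 280.7] [[488.4, -51.8, 63.8], [502.3, -34.7, 74.9], [534.2, -17.4, 119.6]]
feeder 0.84 [143.9, 13.7, 457.3, 279.2] [[494.2, -158.6, 8.4], [546.9, -72.9, 50.3], [603.0, 12.5, 88.0]]
box ((532.7881469726562, -44.055442810058594), (78.24125671386719, 127.32783508300781), 19.36834144592285)
arm/hub 2076 ((511.6197509765625, -30.470176696777344), (52.8188591003418, 21.58960723876953), 20.83601188659668)
```

```bash
cat > c.py <<'E'
# usage: c.py cx cy px py a0 step n : rows (tool x,y in cm) from commanded (px,py) onto circle angles a0+step*k
import sys,numpy as np
cx,cy,px,py,a0,st,n=map(float,sys.argv[1:])
for k in range(1,int(n)+1):
    a=np.radians(a0+st*k); x=cx+45*np.cos(a); y=cy+45*np.sin(a)
    dx=round((x-px)/10,2); dy=round(-(y-py)/10,2); px+=10*dx; py-=10*dy
    print(f"[{dx},{dy},0,0,0,0,1.5],",end="" if k%10 else "\n")
print("\nend",round(px,1),round(py,1),a0+st*n)
E
python3 c.py 526.5 -25 484.6 -44 203 -9.5 7
```

```text
[-0.19,-0.85,0,0,0,0,1.5],[-0.11,-0.74,0,0,0,0,1.5],[0.01,-0.74,0,0,0,0,1.5],[0.13,-0.73,0,0,0,0,1.5],[0.26,-0.71,0,0,0,0,1.5],[0.36,-0.65,0,0,0,0,1.5],[0.47,-0.58,0,0,0,0,1.5],
end 493.9 6.0 136.5
```

arm_command([
  [-0.19, -0.85, 0, 0, 0, 0, 1.5],
  [-0.11, -0.74, 0, 0, 0, 0, 1.5],
  [0.01, -0.74, 0, 0, 0, 0, 1.5],
  [0.13, -0.73, 0, 0, 0, 0, 1.5],
  [0, 0, 0, 0, 0, 0, 1.5],
])

```text
t: 5.58
ee_pos: [483.2, -12.7, 81.9]
ee_rot: [-3.141, -0.0, 0.001]
force: [0.2, 2.0, 2.1]
gripper_width: 0.269
grip_force: 20.0
```

arm_command([
  [0.26, -0.71, 0, 0, 0, 0, 1.5],
  [0.36, -0.65, 0, 0, 0, 0, 1.5],
  [0.47, -0.58, 0, 0, 0, 0, 1.5],
  [0, 0, 0, 0, 0, 0, 1.5],
])

```text
t: 6.08
ee_pos: [494.7, 6.5, 81.9]
ee_rot: [-3.141, -0.001, 0.0]
force: [-0.3, 1.2, 1.1]
gripper_width: 0.269
grip_force: 20.0
```

```bash
python3 -c "
from h import *
s=sensors.state();print(s['ee_pos'],s['force'])
a=np.radians(136.5);r=np.array([np.cos(a),np.sin(a)]);print('rad',s['force'][:2]@r,'tan ccw',s['force'][:2]@[-r[1],r[0]])"
for a in 136.5 131.5 126.5 121.5 116.5 111.5 106.5 101.5; do python3 - <<E
import numpy as np
f=lambda a:(526.5+45*np.cos(np.radians(a)),-25+45*np.sin(np.radians(a)))
p,q=f($a),f($a-5);print($a-5,round((q[0]-p[0])/10,3),round(-(q[1]-p[1])/10,3))
E
done
```

```text
[494.66795971   6.52672121  81.93796926] [-0.25666573  1.22876677  1.13317122]
rad 1.0320059650018552 tan ccw -0.7146388935758609
131.5 0.282 -0.273
126.5 0.305 -0.247
121.5 0.325 -0.22
116.5 0.343 -0.19
111.5 0.359 -0.16
106.5 0.371 -0.128
101.5 0.381 -0.095
96.5 0.388 -0.061
```

arm_command([
  [0.14, -0.14, 0, 0, 0, 0, 1.5],
  [0.14, -0.13, 0, 0, 0, 0, 1.5],
  [0, 0, 0, 0, 0, 0, 1.5],
])

```text
t: 6.45
ee_pos: [496.7, 8.6, 81.9]
ee_rot: [3.142, 0.0, -0.0]
force: [-0.7, -0.1, 1.9]
gripper_width: 0.265
grip_force: 20.0
```

```bash
python3 look.py w3
```

```text
6.45 [496.7   8.6  81.9] [ 3.1416e+00  1.0000e-04 -1.0000e-04] [-0.7 -0.1  1.9]
[564.29254204   9.33727881 254.00962925] [-2.47169798e-01 -9.34738294e-04 -1.56943239e+00]
red 181 top 135 ((497.6148376464844, 8.964861869812012), 10.276814460754395)
knob_grip 0.85 [236.7, 214.3, 278.7, 279.9] [[488.8, -1.0, 83.6], [506.9, 9.0, 107.7], [508.9, 19.3, 120.1]]
crank_end 0.9 [233.6, 162.1, 331.3, 279.3] [[502.0, -31.9, 69.5], [510.9, -3.3, 75.1], [534.7, 18.1, 119.3]]
feeder 0.93 [214.4, 33.2, 512.0, 278.9] [[503.4, -154.1, 8.5], [549.7, -67.7, 49.6], [603.9, 21.0, 89.7]]
box ((533.5476684570312, -43.7349853515625), (76.7538833618164, 126.7975845336914), 19.443988800048828)
arm/hub 1917 ((514.5037841796875, -12.090751647949219), (22.086360931396484, 56.01954650878906), 42.92195129394531)
```

View pics/w3.png

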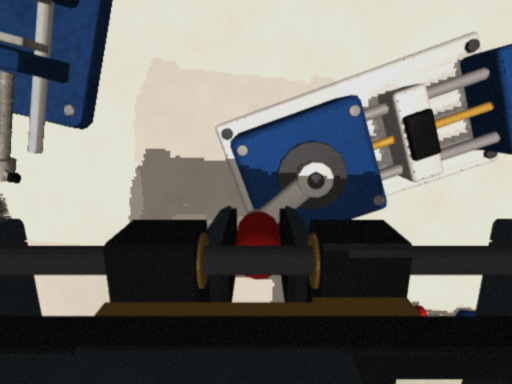

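The knob at (258,245) is held between the fingers and the arm points at the hub at (316,180). The crank is following, so I'll keep stepping about 5° at a time.

arm_command([
  [0.15, -0.13, 0, 0, 0, 0, 1.5],
  [0.155, -0.12, 0, 0, 0, 0, 1.5],
  [0, 0, 0, 0, 0, 0, 1.5],
])

```text
t: 7.02
ee_pos: [500.0, 11.3, 81.9]
ee_rot: [-3.142, -0.0, 0.0]
force: [-0.2, -0.6, 2.2]
gripper_width: 0.267
grip_force: 20.0
```

arm_command([
  [0.16, -0.115, 0, 0, 0, 0, 1.5],
  [0.165, -0.105, 0, 0, 0, 0, 1.5],
  [0, 0, 0, 0, 0, 0, 1.5],
])

```text
t: 7.4
ee_pos: [503.3, 13.5, 81.9]
ee_rot: [-3.142, -0.0, 0.0]
force: [-0.4, -0.4, 1.4]
gripper_width: 0.269
grip_force: 20.0
```

arm_command([
  [0.17, -0.1, 0, 0, 0, 0, 1.5],
  [0.175, -0.09, 0, 0, 0, 0, 1.5],
  [0, 0, 0, 0, 0, 0, 1.5],
])

```text
t: 7.78
ee_pos: [506.7, 15.4, 81.9]
ee_rot: [-3.142, -0.0, 0.0]
force: [-1.3, -1.2, 0.6]
gripper_width: 0.264
grip_force: 20.0
```

arm_command([
  [0.175, -0.085, 0, 0, 0, 0, 1.5],
  [0.18, -0.075, 0, 0, 0, 0, 1.5],
  [0, 0, 0, 0, 0, 0, 1.5],
])

```text
t: 8.15
ee_pos: [510.3, 16.9, 81.9]
ee_rot: [-3.142, -0.0, 0.0]
force: [-0.6, -1.0, 0.8]
gripper_width: 0.27
grip_force: 20.0
```

arm_command([
  [0.185, -0.07, 0, 0, 0, 0, 1.5],
  [0.185, -0.06, 0, 0, 0, 0, 1.5],
  [0, 0, 0, 0, 0, 0, 1.5],
])

```text
t: 8.52
ee_pos: [514.0, 18.2, 81.9]
ee_rot: [-3.142, -0.0, 0.0]
force: [-0.6, -1.5, 0.5]
gripper_width: 0.268
grip_force: 20.0
```

arm_command([
  [0.19, -0.05, 0, 0, 0, 0, 1.5],
  [0.19, -0.045, 0, 0, 0, 0, 1.5],
  [0, 0, 0, 0, 0, 0, 1.5],
])

```text
t: 8.9
ee_pos: [517.8, 19.1, 81.9]
ee_rot: [-3.142, -0.0, -0.0]
force: [-1.8, -0.3, 1.5]
gripper_width: 0.267
grip_force: 20.0
```

arm_command([
  [0.195, -0.04, 0, 0, 0, 0, 1.5],
  [0.195, -0.025, 0, 0, 0, 0, 1.5],
  [0, 0, 0, 0, 0, 0, 1.5],
])

```text
t: 9.28
ee_pos: [521.7, 19.8, 81.9]
ee_rot: [-3.142, -0.0, 0.0]
force: [-0.9, -0.8, 1.6]
gripper_width: 0.27
grip_force: 20.0
```

arm_command([
  [0.195, -0.015, 0, 0, 0, 0, 1.5],
  [0.195, -0.005, 0, 0, 0, 0, 1.5],
  [0, 0, 0, 0, 0, 0, 1.5],
])

```text
t: 9.65
ee_pos: [525.6, 20.0, 81.9]
ee_rot: [-3.142, -0.0, 0.0]
force: [-1.6, -1.2, 1.1]
gripper_width: 0.267
grip_force: 20.0
```

arm_command([
  [0.195, 0.005, 0, 0, 0, 0, 1.5],
  [0.195, 0.02, 0, 0, 0, 0, 1.5],
  [0, 0, 0, 0, 0, 0, 1.5],
])

```text
t: 10.02
ee_pos: [529.5, 19.7, 81.9]
ee_rot: [-3.142, -0.0, -0.0]
force: [-1.1, -0.6, 1.2]
gripper_width: 0.269
grip_force: 20.0
```

arm_command([
  [0.235, 0.02, 0, 0, 0, 0, 1.5],
  [0.235, 0.04, 0, 0, 0, 0, 1.5],
  [0, 0, 0, 0, 0, 0, 1.5],
])

```text
t: 10.4
ee_pos: [534.3, 19.1, 81.9]
ee_rot: [-3.142, -0.0, -0.0]
force: [-0.4, 0.3, 1.2]
gripper_width: 0.271
grip_force: 20.0
```

arm_command([
  [0.23, 0.035, 0, 0, 0, 0, 1.5],
  [0.23, 0.055, 0, 0, 0, 0, 1.5],
  [0, 0, 0, 0, 0, 0, 1.5],
])

```text
t: 10.78
ee_pos: [538.9, 18.1, 81.9]
ee_rot: [3.142, -0.0, -0.0]
force: [-1.5, -0.2, 0.7]
gripper_width: 0.269
grip_force: 20.0
```

arm_command([
  [0.225, 0.065, 0, 0, 0, 0, 1.5],
  [0.22, 0.08, 0, 0, 0, 0, 1.5],
  [0, 0, 0, 0, 0, 0, 1.5],
])

```text
t: 11.15
ee_pos: [543.3, 16.7, 81.9]
ee_rot: [3.142, -0.0, -0.0]
force: [-1.7, -0.8, 2.2]
gripper_width: 0.267
grip_force: 20.0
```

arm_command([
  [0.22, 0.09, 0, 0, 0, 0, 1.5],
  [0.21, 0.11, 0, 0, 0, 0, 1.5],
  [0, 0, 0, 0, 0, 0, 1.5],
])

```text
t: 11.52
ee_pos: [547.6, 14.6, 81.9]
ee_rot: [3.142, -0.0, -0.0]
force: [-2.1, 0.0, 0.3]
gripper_width: 0.268
grip_force: 20.0
```

arm_command([
  [0.21, 0.11, 0, 0, 0, 0, 1.5],
  [0.2, 0.125, 0, 0, 0, 0, 1.5],
  [0, 0, 0, 0, 0, 0, 1.5],
])

```text
t: 11.9
ee_pos: [551.7, 12.3, 81.9]
ee_rot: [3.142, -0.0, -0.0]
force: [-1.7, -0.1, 1.4]
gripper_width: 0.265
grip_force: 20.0
```

arm_command([
  [0.195, 0.13, 0, 0, 0, 0, 1.5],
  [0.18, 0.15, 0, 0, 0, 0, 1.5],
  [0, 0, 0, 0, 0, 0, 1.5],
])

```text
t: 12.28
ee_pos: [554.9, 9.7, 81.8]
ee_rot: [-3.141, 0.001, -0.0]
force: [-3.1, 3.4, 2.4]
gripper_width: 0.268
grip_force: 20.0
```

Force has risen to 4.6 N tangentially, so the stop may be starting here. I'll go in smaller steps.

arm_command([
  [0.09, 0.08, 0, 0, 0, 0, 1.5],
  [0.09, 0.08, 0, 0, 0, 0, 1.5],
  [0, 0, 0, 0, 0, 0, 1.5],
])

```text
t: 12.65
ee_pos: [556.1, 8.5, 81.7]
ee_rot: [-3.141, 0.002, -0.0]
force: [-6.3, 5.3, 3.5]
gripper_width: 0.266
grip_force: 20.0
```

arm_command([
  [0.06, 0.06, 0, 0, 0, 0, 1.5],
  [0, 0, 0, 0, 0, 0, 1.5],
  [0, 0, 0, 0, 0, 0, 1.5],
  [0, 0, 0, 0, 0, 0, 1.5],
  [0, 0, 0, 0, 0, 0, 1.5],
  [0, 0, 0, 0, 0, 0, 1.5],
])

```text
t: 13.4
ee_pos: [556.5, 8.0, 81.7]
ee_rot: [-3.141, 0.002, -0.0]
force: [-6.9, 5.5, 4.6]
gripper_width: 0.266
grip_force: 20.0
```

```bash
python3 look.py stop; python3 -c "
from h import *
s=sensors.state();print(s['ee_pos'],s['force'],s['gripper_width'])
d=s['ee_pos'][:2]-[526.4,-24.8];a=np.arctan2(d[1],d[0]);m=np.array([np.sin(a),-np.cos(a)]);F=-s['force'][:2]@m
print(np.hypot(*d),np.degrees(a),'F',F,'stop',np.degrees(a+F/3/45))"
```

```text
13.4 [556.5   8.   81.7] [-3.1407e+00  1.9000e-03 -0.0000e+00] [-6.9  5.5  4.6]
[624.35566295   8.59374164 253.69556164] [-2.49041870e-01 -3.88887133e-05 -1.56939000e+00]
red 68 top 68 ((556.1419677734375, 10.186697959899902), 9.58035659790039)
knob_grip 0.79 [233.8, 215.1, 279.9, 282.2] [[547.0, -1.3, 80.8], [565.7, 8.9, 106.4], [567.8, 19.4, 120.2]]
crank_end 0.84 [235.4, 212.2, 282.2, 280.7] [[547.8, -1.4, 82.3], [565.9, 8.9, 106.3], [567.8, 19.1, 120.2]]
feeder 0.38 [235.4, 214.7, 279.4, 281.8] [[547.9, -1.2, 82.7], [565.9, 9.0, 106.3], [567.8, 19.1, 120.1]]
box ((557.6995849609375, 2.953805923461914), (0.0, 0.0), 0.0)
arm/hub 7 ((559.5615844726562, 5.152712821960449), (24.618698120117188, 9.949024200439453), 66.86420440673828)
[556.48741226   8.0159217   81.71955339] [-7.20297591  6.57355933  3.97168819] 0.2642468119190918
44.52119824937157 47.483717948015496 F 9.751617212820912 stop 51.622432834843394
```

View pics/stop.png

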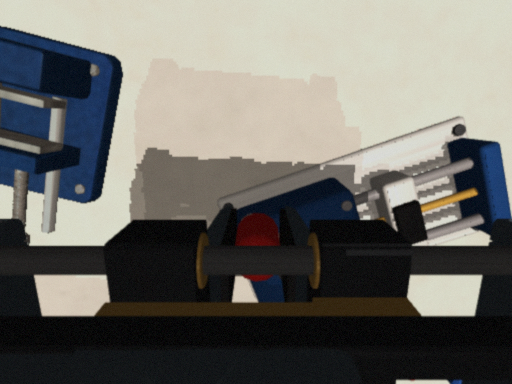

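The knob at (258,245) is held against the stop with about 10 N, and the bush-corrected true stop angle is about 52°. Next I'll compute rows for counter-clockwise turns.

```bash
python3 c.py 526.4 -24.8 557.85 7.3 40 12 2;  python3 c.py 526.4 -24.8 554.1 10.7 52 12 30
```

```text
[-0.37,-0.34,0,0,0,0,1.5],[-0.8,-0.49,0,0,0,0,1.5],
end 546.2 15.6 64.0
[-0.8,-0.49,0,0,0,0,1.5],[-0.88,-0.33,0,0,0,0,1.5],[-0.93,-0.13,0,0,0,0,1.5],[-0.94,0.07,0,0,0,0,1.5],[-0.91,0.26,0,0,0,0,1.5],[-0.83,0.44,0,0,0,0,1.5],[-0.72,0.6,0,0,0,0,1.5],[-0.58,0.75,0,0,0,0,1.5],[-0.41,0.84,0,0,0,0,1.5],[-0.23,0.91,0,0,0,0,1.5],
[-0.03,0.94,0,0,0,0,1.5],[0.16,0.93,0,0,0,0,1.5],[0.36,0.87,0,0,0,0,1.5],[0.52,0.78,0,0,0,0,1.5],[0.68,0.66,0,0,0,0,1.5],[0.8,0.49,0,0,0,0,1.5],[0.88,0.33,0,0,0,0,1.5],[0.93,0.13,0,0,0,0,1.5],[0.94,-0.07,0,0,0,0,1.5],[0.91,-0.26,0,0,0,0,1.5],
[0.83,-0.44,0,0,0,0,1.5],[0.72,-0.6,0,0,0,0,1.5],[0.58,-0.75,0,0,0,0,1.5],[0.41,-0.84,0,0,0,0,1.5],[0.23,-0.91,0,0,0,0,1.5],[0.03,-0.94,0,0,0,0,1.5],[-0.16,-0.93,0,0,0,0,1.5],[-0.36,-0.87,0,0,0,0,1.5],[-0.52,-0.78,0,0,0,0,1.5],[-0.68,-0.66,0,0,0,0,1.5],

end 554.1 10.7 412.0
```

arm_command([
  [-0.19, -0.17, 0, 0, 0, 0, 1.5],
  [-0.18, -0.17, 0, 0, 0, 0, 1.5],
])

```text
t: 13.85
ee_pos: [553.9, 10.8, 81.9]
ee_rot: [3.141, -0.0, 0.0]
force: [-1.3, -1.0, 0.2]
gripper_width: 0.264
grip_force: 20.0
```

arm_command([
  [-0.8, -0.49, 0, 0, 0, 0, 1.5],
  [-0.88, -0.33, 0, 0, 0, 0, 1.5],
  [-0.93, -0.13, 0, 0, 0, 0, 1.5],
  [-0.94, 0.07, 0, 0, 0, 0, 1.5],
  [-0.91, 0.26, 0, 0, 0, 0, 1.5],
  [-0.83, 0.44, 0, 0, 0, 0, 1.5],
  [-0.72, 0.6, 0, 0, 0, 0, 1.5],
  [-0.58, 0.75, 0, 0, 0, 0, 1.5],
  [-0.41, 0.84, 0, 0, 0, 0, 1.5],
  [-0.23, 0.91, 0, 0, 0, 0, 1.5],
])

```text
t: 15.1
ee_pos: [481.1, -19.0, 81.9]
ee_rot: [-3.141, 0.0, -0.0]
force: [1.4, 3.4, 1.1]
gripper_width: 0.269
grip_force: 20.0
```

arm_command([
  [-0.03, 0.94, 0, 0, 0, 0, 1.5],
  [0.16, 0.93, 0, 0, 0, 0, 1.5],
  [0.36, 0.87, 0, 0, 0, 0, 1.5],
  [0.52, 0.78, 0, 0, 0, 0, 1.5],
  [0.68, 0.66, 0, 0, 0, 0, 1.5],
  [0.8, 0.49, 0, 0, 0, 0, 1.5],
  [0.88, 0.33, 0, 0, 0, 0, 1.5],
  [0.93, 0.13, 0, 0, 0, 0, 1.5],
  [0.94, -0.07, 0, 0, 0, 0, 1.5],
  [0.91, -0.26, 0, 0, 0, 0, 1.5],
])

```text
t: 16.35
ee_pos: [543.9, -66.3, 81.9]
ee_rot: [3.141, -0.0, 0.0]
force: [-2.7, -3.1, 1.8]
gripper_width: 0.266
grip_force: 20.0
```

arm_command([
  [0.83, -0.44, 0, 0, 0, 0, 1.5],
  [0.72, -0.6, 0, 0, 0, 0, 1.5],
  [0.58, -0.75, 0, 0, 0, 0, 1.5],
  [0.41, -0.84, 0, 0, 0, 0, 1.5],
  [0.23, -0.91, 0, 0, 0, 0, 1.5],
  [0.03, -0.94, 0, 0, 0, 0, 1.5],
  [-0.16, -0.93, 0, 0, 0, 0, 1.5],
  [-0.36, -0.87, 0, 0, 0, 0, 1.5],
  [-0.52, -0.78, 0, 0, 0, 0, 1.5],
  [-0.68, -0.66, 0, 0, 0, 0, 1.5],
])

```text
t: 17.6
ee_pos: [553.5, 11.3, 82.0]
ee_rot: [3.142, -0.0, 0.0]
force: [1.6, -3.0, 0.3]
gripper_width: 0.264
grip_force: 20.0
```

Turn 1 is done and the forces stayed small. Turn 2 next.

arm_command([
  [-0.8, -0.49, 0, 0, 0, 0, 1.5],
  [-0.88, -0.33, 0, 0, 0, 0, 1.5],
  [-0.93, -0.13, 0, 0, 0, 0, 1.5],
  [-0.94, 0.07, 0, 0, 0, 0, 1.5],
  [-0.91, 0.26, 0, 0, 0, 0, 1.5],
  [-0.83, 0.44, 0, 0, 0, 0, 1.5],
  [-0.72, 0.6, 0, 0, 0, 0, 1.5],
  [-0.58, 0.75, 0, 0, 0, 0, 1.5],
  [-0.41, 0.84, 0, 0, 0, 0, 1.5],
  [-0.23, 0.91, 0, 0, 0, 0, 1.5],
])

```text
t: 18.85
ee_pos: [481.1, -18.9, 81.9]
ee_rot: [-3.141, 0.0, -0.0]
force: [1.2, 2.2, 0.6]
gripper_width: 0.265
grip_force: 20.0
```

arm_command([
  [-0.03, 0.94, 0, 0, 0, 0, 1.5],
  [0.16, 0.93, 0, 0, 0, 0, 1.5],
  [0.36, 0.87, 0, 0, 0, 0, 1.5],
  [0.52, 0.78, 0, 0, 0, 0, 1.5],
  [0.68, 0.66, 0, 0, 0, 0, 1.5],
  [0.8, 0.49, 0, 0, 0, 0, 1.5],
  [0.88, 0.33, 0, 0, 0, 0, 1.5],
  [0.93, 0.13, 0, 0, 0, 0, 1.5],
  [0.94, -0.07, 0, 0, 0, 0, 1.5],
  [0.91, -0.26, 0, 0, 0, 0, 1.5],
])

```text
t: 20.1
ee_pos: [543.9, -66.3, 81.9]
ee_rot: [3.141, -0.0, 0.0]
force: [-2.6, -2.0, 0.7]
gripper_width: 0.266
grip_force: 20.0
```

arm_command([
  [0.83, -0.44, 0, 0, 0, 0, 1.5],
  [0.72, -0.6, 0, 0, 0, 0, 1.5],
  [0.58, -0.75, 0, 0, 0, 0, 1.5],
  [0.41, -0.84, 0, 0, 0, 0, 1.5],
  [0.23, -0.91, 0, 0, 0, 0, 1.5],
  [0.03, -0.94, 0, 0, 0, 0, 1.5],
  [-0.16, -0.93, 0, 0, 0, 0, 1.5],
  [-0.36, -0.87, 0, 0, 0, 0, 1.5],
  [-0.52, -0.78, 0, 0, 0, 0, 1.5],
  [-0.68, -0.66, 0, 0, 0, 0, 1.5],
])

```text
t: 21.35
ee_pos: [553.5, 11.3, 82.0]
ee_rot: [3.142, -0.0, 0.0]
force: [1.4, -2.2, 1.2]
gripper_width: 0.272
grip_force: 20.0
```

Turn 3 next. I'll slow down towards the end of it.

arm_command([
  [-0.8, -0.49, 0, 0, 0, 0, 1.5],
  [-0.88, -0.33, 0, 0, 0, 0, 1.5],
  [-0.93, -0.13, 0, 0, 0, 0, 1.5],
  [-0.94, 0.07, 0, 0, 0, 0, 1.5],
  [-0.91, 0.26, 0, 0, 0, 0, 1.5],
  [-0.83, 0.44, 0, 0, 0, 0, 1.5],
  [-0.72, 0.6, 0, 0, 0, 0, 1.5],
  [-0.58, 0.75, 0, 0, 0, 0, 1.5],
  [-0.41, 0.84, 0, 0, 0, 0, 1.5],
  [-0.23, 0.91, 0, 0, 0, 0, 1.5],
])

```text
t: 22.6
ee_pos: [481.1, -18.9, 81.9]
ee_rot: [-3.141, 0.0, -0.0]
force: [2.2, 2.7, 1.4]
gripper_width: 0.269
grip_force: 20.0
```

arm_command([
  [-0.03, 0.94, 0, 0, 0, 0, 1.5],
  [0.16, 0.93, 0, 0, 0, 0, 1.5],
  [0.36, 0.87, 0, 0, 0, 0, 1.5],
  [0.52, 0.78, 0, 0, 0, 0, 1.5],
  [0.68, 0.66, 0, 0, 0, 0, 1.5],
  [0.8, 0.49, 0, 0, 0, 0, 1.5],
  [0.88, 0.33, 0, 0, 0, 0, 1.5],
  [0.93, 0.13, 0, 0, 0, 0, 1.5],
  [0.94, -0.07, 0, 0, 0, 0, 1.5],
  [0.91, -0.26, 0, 0, 0, 0, 1.5],
])

```text
t: 23.85
ee_pos: [543.9, -66.3, 81.9]
ee_rot: [3.141, -0.0, 0.0]
force: [-2.3, -1.6, 2.1]
gripper_width: 0.271
grip_force: 20.0
```

arm_command([
  [0.83, -0.44, 0, 0, 0, 0, 1.5],
  [0.72, -0.6, 0, 0, 0, 0, 1.5],
  [0.58, -0.75, 0, 0, 0, 0, 1.5],
  [0.41, -0.84, 0, 0, 0, 0, 1.5],
  [0.23, -0.91, 0, 0, 0, 0, 1.5],
  [0.03, -0.94, 0, 0, 0, 0, 1.5],
  [-0.16, -0.93, 0, 0, 0, 0, 1.5],
  [-0.36, -0.87, 0, 0, 0, 0, 1.5],
  [-0.25, -0.4, 0, 0, 0, 0, 1.5],
  [-0.27, -0.38, 0, 0, 0, 0, 1.5],
])

```text
t: 25.1
ee_pos: [560.5, 4.4, 82.0]
ee_rot: [3.142, -0.0, 0.0]
force: [0.1, -1.9, -0.4]
gripper_width: 0.264
grip_force: 20.0
```

arm_command([
  [-0.22, -0.24, 0, 0, 0, 0, 1.5],
  [-0.23, -0.22, 0, 0, 0, 0, 1.5],
  [-0.23, -0.2, 0, 0, 0, 0, 1.5],
  [0, 0, 0, 0, 0, 0, 1.5],
  [0, 0, 0, 0, 0, 0, 1.5],
])

```text
t: 25.72
ee_pos: [553.7, 10.8, 81.9]
ee_rot: [-3.141, 0.0, -0.0]
force: [-1.4, -0.9, 2.0]
gripper_width: 0.265
grip_force: 20.0
```

```bash
python3 -c "
from h import *
s=sensors.state();print(s['ee_pos'],s['force'],s['gripper_width'])
d=s['ee_pos'][:2]-[526.4,-24.8];a=np.arctan2(d[1],d[0]);m=np.array([np.sin(a),-np.cos(a)]);F=-s['force'][:2]@m
print(np.hypot(*d),np.degrees(a),'F',F,'crank',np.degrees(a+F/3/45))"; python3 look.py w5
```

```text
[553.66415042  10.83266603  81.88493302] [-1.39134869 -0.86444416  2.00417961] 0.2647236700064621
44.866700197533866 52.57877684110736 F 0.579697803669055 crank 52.82480823031655
25.725 [553.7  10.8  81.9] [-3.1415e+00  4.0000e-04 -1.0000e-04] [-1.4 -0.9  2. ]
[621.28536169  11.54539354 253.96666749] [-2.47455222e-01 -7.72844837e-04 -1.56941629e+00]
red 70 top 70 ((554.2703857421875, 12.112188339233398), 9.768085479736328)
knob_grip 0.93 [237.0, 213.2, 277.9, 280.7] [[545.4, 1.3, 83.0], [563.6, 11.7, 107.4], [565.8, 21.7, 120.0]]
crank_end 0.68 [235.6, 206.8, 281.4, 281.1] [[546.1, 0.4, 67.7], [563.4, 11.3, 104.7], [565.8, 22.0, 119.9]]
feeder 0.78 [218.4, 113.3, 512.0, 301.7] [[520.1, -156.3, 8.2], [567.0, -90.8, 36.9], [607.6, 19.6, 105.5]]
box ((539.4912719726562, -41.59105682373047), (65.44192504882812, 126.88512420654297), 20.00961685180664)
arm/hub 63 ((559.8888549804688, 7.558482646942139), (21.27926254272461, 7.444695949554443), 71.57136535644531)
```

arm_command([
  [0, 0, 0, 0, 0, 0, 5],
  [0, 0, 0, 0, 0, 0, 7],
  [0, 0, 0, 0, 0, 0, 8],
  [0, 0, 0, 0, 0, 0, 8],
  [0, 0, -2, 0, 0, 0, 8],
  [0, 0, -4, 0, 0, 0, 8],
  [-0.5, 0, -5, 0, 0, 0, 8],
  [-3, 0, -4, 0, 0, 0, 8],
  [-3, 0, 0, 0, 0, 0, 8],
  [0, 0, 0, 0, 0, 0, 8],
])

```text
t: 27.18
ee_pos: [487.3, 10.9, 232.4]
ee_rot: [3.142, -0.0, -0.0]
force: [1.1, -0.2, -0.8]
gripper_width: 0.882
grip_force: 0.0
```

```bash
python3 look.py end; python3 - <<'E'
from h import *
p=cams.read_camera("wrist"); w=pts(p,cams.cut_out("knob_grip",p)[0]["mask"]); t=w[w[:,2]>116.5]
c,r=cv2.minEnclosingCircle(t[:,:2].astype(np.float32)); print(c,r,np.degrees(np.arctan2(c[1]+24.8,c[0]-526.4)),np.hypot(c[1]+24.8,c[0]-526.4))
E
```

```text
27.175 [487.3  10.9 232.4] [ 3.1416e+00 -0.0000e+00 -1.0000e-04] [ 1.1 -0.2 -0.8]
[554.80582091  11.64192381 404.56101063] [-2.47009307e-01 -9.16778682e-04 -1.56940295e+00]
red 516 top 516 ((553.5775146484375, 10.906593322753906), 11.586620330810547)
knob_grip 0.89 [243.4, 105.0, 269.8, 129.8] [[543.2, 1.4, 115.2], [553.7, 11.2, 119.8], [564.1, 21.1, 121.7]]
crank_end 0.97 [243.4, 100.9, 302.3, 153.5] [[518.7, -31.4, 71.1], [544.1, 0.5, 77.8], [562.7, 21.0, 121.3]]
feeder 0.95 [234.7, 60.3, 421.5, 186.0] [[491.0, -158.5, 8.3], [547.3, -71.5, 49.4], [602.9, 21.2, 118.3]]
box ((542.42724609375, -70.27023315429688), (77.6994857788086, 183.14535522460938), 19.78636932373047)
arm/hub 605 ((533.5322265625, -17.001853942871094), (43.01055145263672, 20.669912338256836), 45.881595611572266)
(553.283203125, 11.251760482788086) 11.60881519317627 53.28871341728132 44.971502578503326
```

View pics/end.png

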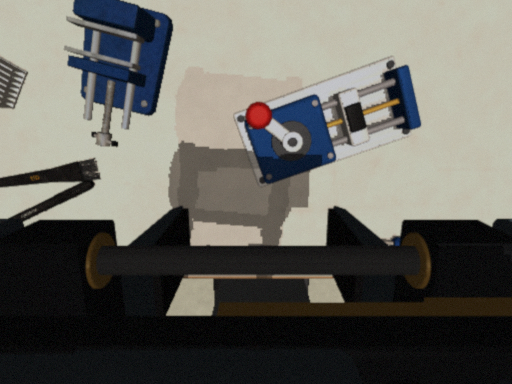

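The crank rests at about 53° (knob at (259,115), hub at (292,142)), within about a degree of the stop angle. The gripper is clear of everything, so I'm handing in.

```bash
python3 -c "
from rig import order
print(order.sign_off())"
```

```text
the job is handed in; nothing more can be done
None
```

I found the hidden stop gently (about 10 N, held for over half a second), cranked three full turns counter-clockwise, ending within about 1° of the stop angle, let go and handed the job in at about 27 s; nothing else on the bench was touched.

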